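# Close a filter holder: tighten its four wing nuts in cross order

### The job

The filter holder's cover is sitting finger-tight on its gasket. Tighten the four wing nuts about half a turn each, in cross order (after the first nut do the one facing it, then the other two), bringing each one up firm by feel but never over-tightened, so that the cover seats evenly all round. Leave the other things on the bench where they are, and let go of the holder when you have finished.

Things in the scene. Friction and masses are not known exactly. Their poses are not given: they have to be found in the camera images.
- holder: stainless base plate of a pressure filter holder, a disc 208 mm across on four short legs, fixed to the bench; origin on the bench below its centre, z up. Its flat top is 70 mm above the bench. Four upright studs at (+-60, +-60) mm in its own x, y carry the nuts.
- cover: stainless cover plate, a disc 208 mm across, 16 mm thick, over the studs; origin at the centre of its underside, z up. A springy gasket holds it about 2 mm above the base plate, a little uneven, until the nuts pull it down metal to metal at each stud. On top: a round inlet flange at the centre (50 mm across, 44 mm above the underside) and a vent cock 52 mm along +x (36 mm above it).
- nut_1: steel wing nut on the stud at the holder's +x +y corner; origin on the stud's axis at mid-height of the wings, 110 mm above the bench; x along the wings, z up. The two flat upright wings lie in one plane, 50 mm tip to tip, 9 mm thick, 24 mm high; the hub below is 31 mm across. The cover's top is 22 mm below the origin. Clockwise seen from above tightens (lowers) it, 4 mm per turn. It faces nut_3.
- nut_2: the same at the -x +y corner; it faces nut_4. Every nut is finger-tight at first and comes home hard after 0.36 to 0.47 turn, never sooner than 2.2 rad; how far differs from nut to nut, and the direction of the wings does not tell where. Once home it stays home when let go, the wings springing back a little.
- nut_3: the same at the -x -y corner; it faces nut_1. Feel of every nut: about 0.2 N m all the way down (0.1 to 0.25 when held still); once it is home the torque climbs steeply with further turning, by about 3 N m per rad at a firm grip. Firm is 0.35 to 0.65 N m; at 0.8 N m it is over-tightened.
- nut_4: the same at the +x -y corner; it faces nut_2.
- stud_1: 10 mm threaded steel stud under nut_1, standing on the base plate; origin at its foot on the plate's top, z up, x along the holder's x when it is unloaded. It twists elastically with the torque on its nut, 0.25 rad per N m.
- stud_2: the same under nut_2
- stud_3: the same under nut_3
- stud_4: the same under nut_4
- spare_nut: loose spare wing nut lying on the bench beside the holder, same size; not part of the job; origin under its centre
- forceps: steel forceps lying on the bench beside the holder, 150 mm long, 9 mm high; origin under their middle
- petri_dishes: stack of three closed petri dishes, 92 mm across, 43 mm high; origin under its centre
- membrane_jar: round white jar with a blue lid, 84 mm across, 48 mm high; origin under its centre
- media_bottle: glass bottle with a blue cap, 70 mm across, 145 mm high; origin under its centre
- wash_bottle: white wash bottle with a red cap and a bent spout, 68 mm across, 182 mm high; origin under its centre
- beaker: glass beaker, 72 mm across, 95 mm high; origin under its centre
Mind the look-alikes: they are no part of the job. What is shaped like the holder but red is not meant.

How it is judged:
By the outcome, as a careful person would: the job done as asked, in the order asked, and still so for the second after the job is handed in, with the robot touching nothing.
It also fails if it takes over 72 s, if anything falls off the work surface, if the arm or the gripper's body presses on something with over 40 N, if the wrist force passes 120 N, or if a joint passes its speed limit or range.

### The arm

A 6-joint arm with a two-finger parallel gripper is mounted at the origin on the work surface. World frame = base frame: x ahead of the robot, y to its left, z up, the work surface at z = 0. Lengths are in mm, angles in rad, forces in N, time in s.
With the tool pointing down it reaches from about 400 to 925 mm from the base axis. Payload 12.5 kg.
Tool frame: the origin (TCP) lies at the very end of the fingers, on their centre line; the grasp point (between the pads) lies grip_depth behind it (grip_depth is the distance from the TCP to the grasp point, in mm); z points along the fingers, y is the line along which they close (so a half turn about z gives the same grasp; the last joint's range is limited). The gripper opens to 95 mm and grips with 3 to 60 N. Pads are 20 mm wide; open, the fingers measure 119 mm over their backs; the gripper's body (75 mm by 180 mm) begins 59 mm behind the grasp point.
Start: joints at [1.1, 0.491, 1.559, -0, 1.092, -0.106], TCP at [222.961, 583.897, 214.661] pointing down, gripper open.
Joint ranges: [-3.1, 3.1], [-0.84, 2.19], [0.05, 2.79], [-1.13, 4.28], [0.06, 2.93], [-2.69, 2.69]. Speed limits (rad/s): [2.22, 2.22, 2.79, 3.14, 3.14, 3.14].

### API

Orientations are given as [roll, pitch, yaw] about the fixed x, y, z axes, in that order (R = Rz(yaw) Ry(pitch) Rx(roll)).
In Python, from cell import state, read_camera, job_done, grip_depth gives the robot as it stands.
- The arm moves only by the tool drive_tool, never from a script. Its argument "targets" is a list of rows, each an object with "jaw": the opening, from 0 (shut) to 1 (fully open); "travel": the shift along the tool's x, y, z in m, a list of three; "twist": the turn about the tool's z in rad. In form: [{"jaw": jaw, "travel": [tx, ty, tz], "twist": twist}, ...]. A call has 1 to 8 rows; each row is the pose to reach, as a shift and turn from the pose commanded when the call began, along the tool's axes at that moment; what a row does not reach only later rows make up. A row lasts 1/12 s, in which the tool goes at most 41.7 mm and 7.16 degrees, less where a joint would pass 70% of its speed; a pose out of reach is approached as far as the arm can. A call with a gripper value outside its range is refused whole. The fingers move at their own pace and stop on an object; the grip force is fixed at half the most. Time passes only in rows, so rows that repeat a pose let the fingers close. It gives the time, the measured TCP pose, the force, the opening and the grip force at its end, in the units of the state.
- state(): the state, without advancing time (a new reading comes with each control period).
- read_camera(name): name is "scene" or "top" or "wrist"; returns a dict with "frame" (384x512x3 uint8, red, green, blue), "fx", "fy", "cx", "cy" (pixels), "R" (3x3) and "t" (3): a world point X has camera coordinates R X + t. Camera axes: x right, y down, z forward; pixel columns grow to the right and rows downward; lengths in mm; the calibration is good to about 2 mm. A picture is of the moment at which its call begins. There is no depth.
- job_done(): hands the job in; it is judged then, once.
The state is a dict: "t": time; "joints": joint angles; "qvel": joint speeds; "tau": joint torques, N m; "eef_pos": TCP position; "tcp_rot": TCP orientation; "ft_force": force on the tool from outside, world axes, zero at the start; "moment": the same for the moment, N m; "opening": opening from 0.0 (shut) to 1.0 (fully open); "grip_force": force on a finger pad.
Only numpy, scipy, OpenCV 4.12 (cv2) and the standard library are available. Lean on these libraries where they do the work, as an engineer would, in place of code of your own. Each camera call takes 0.05 s, during which the arm holds its last target. There are 200 camera calls.

## Working session

There is one attempt and no reset: what is moved stays moved. The work goes in short steps, Python scripts to look and compute and a tool call to move; the robot and the scene stay as the last step left them, time stands still between calls to the robot, and variables do not carry over. Pictures are saved under pics/ and viewed, at most 10 in all, crops included, and the job is handed in when it is done.

Besides the shell and the picture viewer there is one more tool, called after ">>>" by a JSON object that holds its "api" and its "payload". drive_tool: Moves the arm, as the interface text tells. Its arguments: {"type":"object","properties":{"targets":{"type":"array"}},"required":["targets"]}

```bash
mkdir -p pics; ls
python3 - <<'E'
from cell import state, read_camera, grip_depth
import cv2,numpy as np
print(grip_depth,state())
for n in("top","scene"):
    c=read_camera(n); cv2.imwrite(f"pics/{n}0.png",c["frame"][:,:,::-1]); print(n,c["fx"],c["cx"],c["cy"],c["R"],c["t"])
E
```

```text
pics
18.8 {'t': 0.0, 'joints': array([ 1.10042850e+00,  4.91553081e-01,  1.55943737e+00, -1.12593165e-05,
        1.09168453e+00, -1.05577370e-01]), 'qvel': array([ 6.90719596e-04,  4.33968514e-04, -5.34565960e-04, -1.13366680e-03,
        4.06865957e-04, -2.40794339e-05]), 'tau': array([-3.12435359e-04, -6.12643862e+01, -2.58193284e+01,  6.92458847e-02,
        4.81207995e-02, -6.77291882e-05]), 'eef_pos': array([222.83231443, 583.67627606, 214.06992852]), 'tcp_rot': array([-3.14051530e+00, -1.04127030e-04,  2.77680734e+00]), 'ft_force': array([-0.38770709,  0.55544253, -0.62605899]), 'moment': array([-0.06403066, -0.02010819, -0.01650195]), 'grip_force': 0.0, 'opening': 0.9993244438630858}
top 376.8593894454231 260.32052594378314 193.55602578766002 [[-0.01197805 -0.9999229   0.00327384]
 [-0.98699001  0.01129802 -0.16038415]
 [ 0.1603348  -0.00515233 -0.98704924]] [  -2.08084526  500.20505842 1086.40841241]
scene 492.9096287335346 260.1532347054961 178.42619393864695 [[-0.78349499  0.62101981  0.02167959]
 [ 0.39044765  0.51914059 -0.76029184]
 [-0.48341105 -0.5872201  -0.64921977]] [ 363.83341755  -98.08259116 1525.25717382]
```

Run:
```python
import cv2,numpy as np
a=cv2.imread("pics/top0.png");b=cv2.imread("pics/scene0.png")
cv2.imwrite("pics/both.png",cv2.resize(a,(800,600),interpolation=cv2.INTER_CUBIC))
```

```text
(no output)
```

View pics/both.png

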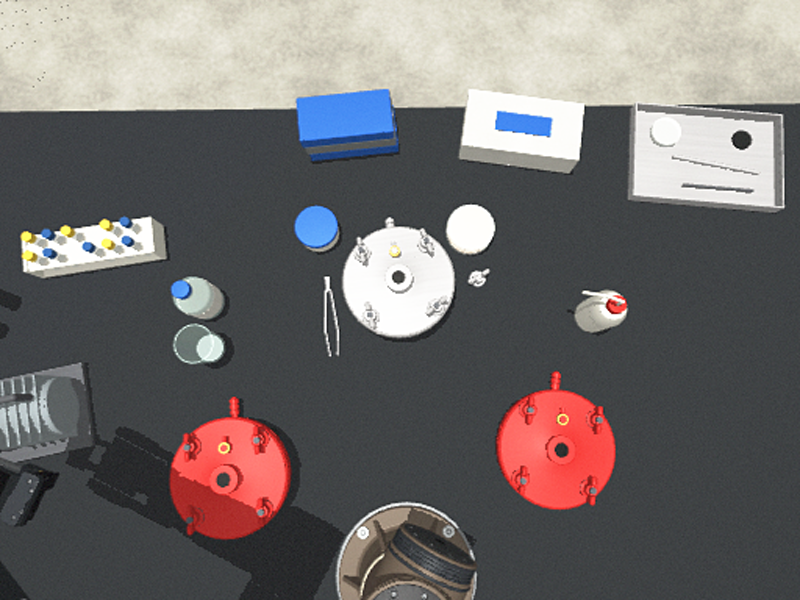

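View pics/scene0.png

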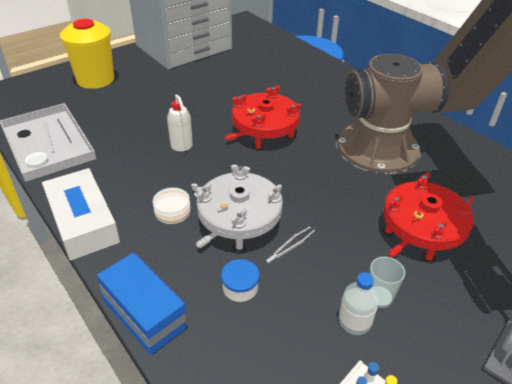

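The only unpainted holder is at about (398,281) in the enlarged top view. The red look-alikes at (230,478) and (556,450) are not meant. Its vent cock is at (395,251), so holder +x points roughly away from the robot. I'll confirm with a crop.

```bash
cat > h.py <<'E'
import numpy as np
from cell import *
def ray(c,u,v,z):
    d=c["R"].T@np.array([(u-c["cx"])/c["fx"],(v-c["cy"])/c["fy"],1]); o=-c["R"].T@c["t"]
    return o+d*(z-o[2])/d[2]
def proj(c,X):
    p=c["R"]@np.array(X,float)+c["t"]; return np.array([c["fx"]*p[0]/p[2]+c["cx"],c["fy"]*p[1]/p[2]+c["cy"]])
E
python3 - <<'E'
from h import *
import cv2
c=read_camera("top");f=c["frame"][:,:,::-1]
cv2.imwrite("pics/crop.png",cv2.resize(f[135:220,210:320],None,fx=7,fy=7,interpolation=cv2.INTER_CUBIC))
k=512/800
for n,u,v,z in[("flange",398,278,132),("vent",395,251,124),("n1",362,252,110),("n2",371,315,110),("n3",437,306,110),("n4",427,242,110)]:
    print(n,ray(c,u*k,v*k,z).round(1))
E
```

```text
flange [529.2   7.5 132. ]
vent [580.3  12.5 124. ]
n1 [582.7  72.7 110. ]
n2 [466.8  56.6 110. ]
n3 [481.7 -61.7 110. ]
n4 [600.1 -45.9 110. ]
```

View pics/crop.png

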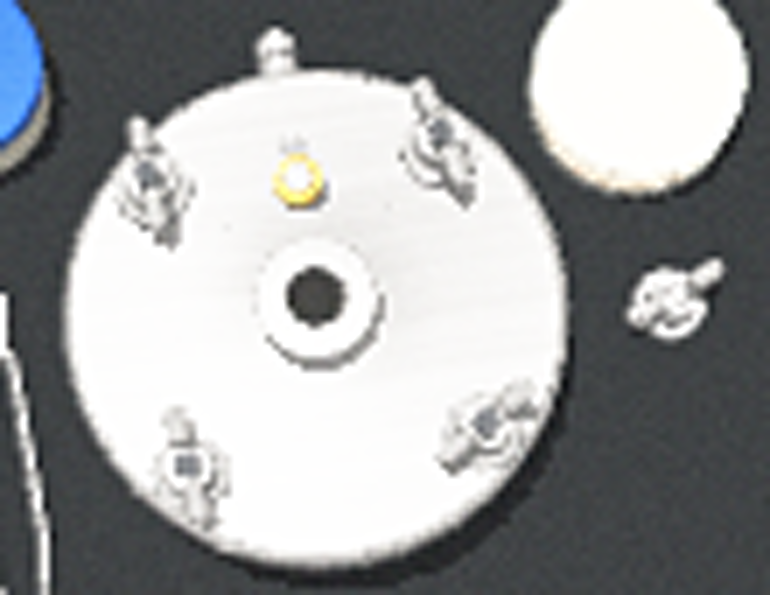

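The crop shows four nuts at about (150,180), (190,465), (487,425) and (440,135). The vent cock is at (298,180), and the loose spare nut at (675,300). This is the stainless holder. Its centre is near (531,6) with yaw about 8°. First I'll go above nut_1.

>>> {"api": "drive_tool", "payload": {"targets": [{"jaw":0.4,"travel":[-0.519,-0.348,0.0],"twist":-0.63},{"jaw":0.4,"travel":[-0.519,-0.348,0.0],"twist":-0.63},{"jaw":0.4,"travel":[-0.519,-0.348,0.0],"twist":-0.63},{"jaw":0.4,"travel":[-0.519,-0.348,0.0],"twist":-0.63},{"jaw":0.4,"travel":[-0.519,-0.348,0.0],"twist":-0.63},{"jaw":0.4,"travel":[-0.519,-0.348,0.0],"twist":-0.63},{"jaw":0.4,"travel":[-0.519,-0.348,0.0],"twist":-0.63},{"jaw":0.4,"travel":[-0.519,-0.348,0.0],"twist":-0.63}]}}

```text
t: 0.82
eef_pos: [409.9, 319.1, 214.6]
tcp_rot: [3.142, -0.0, -2.876]
ft_force: [0.1, 0.2, -0.3]
opening: 0.498
grip_force: 0.0
```

>>> {"api": "drive_tool", "payload": {"targets": [{"jaw":0.4,"travel":[-0.0995,-0.274,0.0],"twist":0},{"jaw":0.4,"travel":[-0.0995,-0.274,0.0],"twist":0},{"jaw":0.4,"travel":[-0.0995,-0.274,0.0],"twist":0},{"jaw":0.4,"travel":[-0.0995,-0.274,0.0],"twist":0},{"jaw":0.4,"travel":[-0.0995,-0.274,0.0],"twist":0},{"jaw":0.4,"travel":[-0.0995,-0.274,0.0],"twist":0},{"jaw":0.4,"travel":[-0.0995,-0.274,0.0],"twist":0},{"jaw":0.4,"travel":[-0.0995,-0.274,0.0],"twist":0}]}}

```text
t: 1.48
eef_pos: [580.4, 77.2, 214.1]
tcp_rot: [-3.14, 0.001, -2.881]
ft_force: [0.0, 0.7, 0.2]
opening: 0.401
grip_force: 0.0
```

Run:
```python
from h import *
import cv2
s=state();print(s["t"],s["joints"].round(3),s["eef_pos"].round(1),s["tcp_rot"].round(3),s["moment"].round(3))
c=read_camera("wrist");f=c["frame"][:,:,::-1]
cv2.imwrite("pics/w1.png",f)
print(c["fx"],c["R"].round(3),(-c["R"].T@c["t"]).round(1))
for a in[(583,73),(467,57),(482,-62),(600,-46)]:print(proj(c,(*a,110)).round(0))
```

```text
1.4833 [ 2.000e-02  4.350e-01  1.660e+00 -1.000e-03  1.046e+00 -1.811e+00] [580.4  77.2 214.1] [-3.140e+00  1.000e-03 -2.881e+00] [ 0.087  0.018 -0.006]
287.06424267664374 [[-0.258  0.966 -0.001]
 [ 0.923  0.247  0.296]
 [ 0.286  0.075 -0.955]] [499.4  56.1 384.3]
[252. 187.]
[267.  61.]
[130.  41.]
[131. 173.]
```

View pics/w1.png

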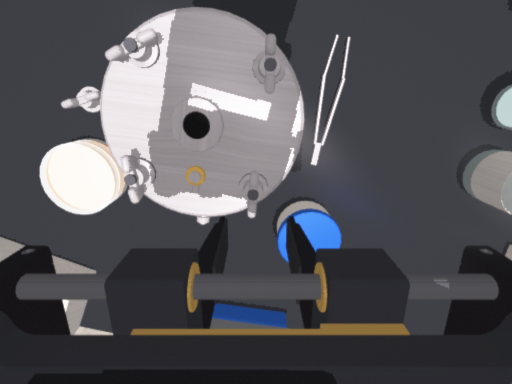

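The wrist view shows the stud tops of nut_1 at (253,195), nut_2 at (270,65), nut_3 at (131,45) and nut_4 at (130,179). I'll enlarge the nuts to read off the wing directions.

Run:
```python
import cv2,numpy as np
f=cv2.imread("pics/w1.png")
t=[]
for u,v in[(253,193),(270,65),(131,45),(131,179)]:
    t.append(cv2.resize(f[v-24:v+24,u-32:u+32],(400,300),interpolation=cv2.INTER_CUBIC))
cv2.imwrite("pics/n4.png",np.vstack([np.hstack(t[:2]),np.hstack(t[2:])]))
```

```text
(no output)
```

View pics/n4.png

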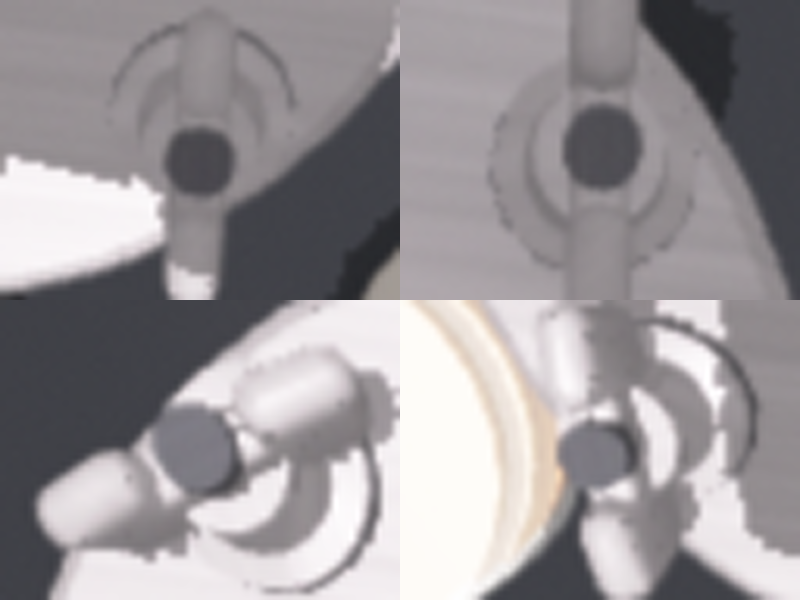

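Stud tops and wing ends read from the crop, tile by tile: nut_1 (207,40)–(193,285), nut_2 (604,40)–(598,280), nut_3 (300,390)–(90,500), nut_4 (572,345)–(612,560).

Run:
```python
from h import *
from scipy.optimize import least_squares
c=read_camera("wrist"); s=state(); print(s["eef_pos"].round(1),s["tcp_rot"].round(4))
o=[(253,193,0,0),(270,65,400,0),(131,45,0,300),(131,179,400,300)]
st=[(200,160),(602,147),(195,448),(595,453)]
w=[((207,40),(193,285)),((604,40),(598,280)),((300,390),(90,500)),((572,345),(612,560))]
P=[]
for (u,v,a,b),q,(e,g) in zip(o,st,w):
    m=lambda p,z:ray(c,u-32+(p[0]-a)/6.25,v-24+(p[1]-b)/6.25,z)[:2]
    d=m(e,122)-m(g,122); P.append(m(q,122)); print(m(q,122).round(1),((m(e,122)+m(g,122))/2).round(1),(np.rad2deg(np.arctan2(d[1],d[0]))%180).round(1))
P=np.array(P);L=np.array([(60,60),(-60,60),(-60,-60),(60,-60)])
R=lambda a:np.array([[np.cos(a),-np.sin(a)],[np.sin(a),np.cos(a)]])
f=lambda p:((L*p[3])@R(p[2]).T+p[:2]-P).ravel()
r=least_squares(f,[531,6,.14,1]);p=r.x;print(p.round(3),f(p).round(1));print((L@R(p[2]).T+p[:2]).round(1))
```

```text
[577.3  81.2 214. ] [ 3.1411e+00 -9.0000e-04 -2.8791e+00]
[584.4  77.9] [585.2  78.1] 11.6
[468.5  62.5] [470.3  62.9] 14.2
[483.8 -53.9] [483.5 -54. ] 129.1
[599.8 -38.5] [600.2 -38.8] 17.8
[5.34137e+02 1.20310e+01 1.32000e-01 9.77000e-01] [ 0.1 -0.1 -0.1 -0.1 -0.1  0.1  0.1  0.1]
[[585.7  79.4]
 [466.8  63.6]
 [482.5 -55.3]
 [601.5 -39.6]]
```

```bash
cat > loc.py <<'E'
from h import *
import cv2
from scipy.optimize import least_squares
c=read_camera("wrist"); s=state(); print(s["t"],s["eef_pos"].round(1),s["tcp_rot"].round(4),s["moment"].round(3))
f0=cv2.imread("pics/w1.png");f=c["frame"][:,:,::-1]
P=[]
for (u,v),q in zip([(253,193),(270,65),(131,45),(131,179)],[(253,194.6),(270.3,64.5),(130.2,44.7),(130.2,179.5)]):
    m=cv2.matchTemplate(f[max(v-45,0):v+45,u-50:u+50].copy(),f0[v-22:v+22,u-26:u+26],cv2.TM_CCOEFF_NORMED)
    _,k,_,l=cv2.minMaxLoc(m); d=np.array(l)+[u-50-(u-26),max(v-45,0)-(v-22)]; print(d,round(k,2))
    P.append(ray(c,q[0]+d[0],q[1]+d[1],116)[:2])
P=np.array(P);print(P.round(1));L=np.array([(60,60),(-60,60),(-60,-60),(60,-60)])
R=lambda a:np.array([[np.cos(a),-np.sin(a)],[np.sin(a),np.cos(a)]])
g=lambda p:((L*p[3])@R(p[2]).T+p[:2]-P).ravel()
p=least_squares(g,[531,6,.14,1]).x;print(p.round(3));print((L@R(p[2]).T+p[:2]).round(1))
E
python3 loc.py
```

```text
1.6333 [576.7  82.4 214.2] [ 3.1410e+00 -1.0000e-03 -2.8775e+00] [0.098 0.005 0.013]
[-4  1] 0.96
[-5  2] 0.99
[-5  2] 0.99
[-4  2] 0.91
[[587.2  76.5]
 [469.2  60.4]
 [485.1 -58.8]
 [604.2 -42.4]]
[5.3643e+02 8.9400e+00 1.3700e-01 9.9900e-01]
[[587.7  76.6]
 [468.8  60.2]
 [485.2 -58.7]
 [604.  -42.3]]
```

>>> {"api": "drive_tool", "payload": {"targets": [{"jaw":0.35,"travel":[-0.008,-0.009,0.03],"twist":0.06},{"jaw":0.35,"travel":[-0.008,-0.009,0.06],"twist":0.06},{"jaw":0.35,"travel":[-0.008,-0.009,0.06],"twist":0.06},{"jaw":0.35,"travel":[-0.008,-0.009,0.06],"twist":0.06},{"jaw":0.35,"travel":[-0.008,-0.009,0.06],"twist":0.06},{"jaw":0.35,"travel":[-0.008,-0.009,0.06],"twist":0.06}]}}

```text
t: 2.13
eef_pos: [587.6, 76.7, 156.5]
tcp_rot: [-3.141, 0.002, -2.935]
ft_force: [0.4, -0.0, -0.4]
opening: 0.35
grip_force: 0.0
```

Run:
```python
from h import *
import cv2
c=read_camera("wrist");f=c["frame"][:,:,::-1];s=state()
print(s["t"],s["eef_pos"].round(1),s["tcp_rot"].round(4),s["moment"].round(3),s["qvel"].round(3))
e=s["eef_pos"];print("tcp",proj(c,e).round(1),"below@118",proj(c,(e[0],e[1],118)).round(1), "n1",proj(c,(587.7,76.6,118)).round(1))
cv2.imwrite("pics/w2.png",cv2.resize(f[150:290,160:340],(800,622))[:600])
np.save("c2.npy",dict(c,frame=0),allow_pickle=True);cv2.imwrite("pics/w2full.png",f)
```

```text
2.1833 [587.5  76.5 156.4] [-3.1413e+00  2.5000e-03 -2.9355e+00] [ 0.016  0.013 -0.063] [-0.005  0.002  0.004 -0.001 -0.004 -0.001]
tcp [255.9 232. ] below@118 [256.  209.9] n1 [256.1 210.2]
```

View pics/w2.png

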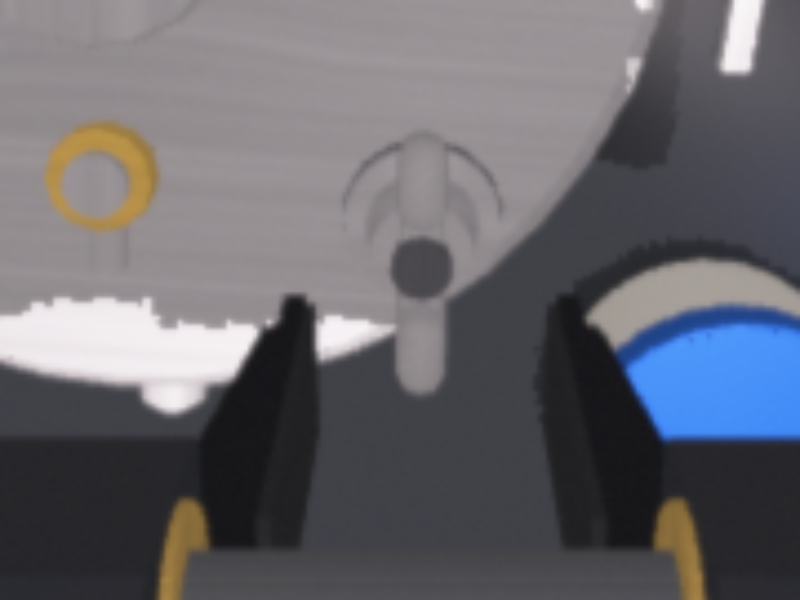

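Stud top of nut_1 is at crop pixel (421,267), wings upright between the fingers, about 1 mm left of the finger midline. Going down to straddle the wings, then closing.

>>> {"api": "drive_tool", "payload": {"targets": [{"jaw":0.35,"travel":[0,-0.001,0.03],"twist":0},{"jaw":0.35,"travel":[0,-0.001,0.053],"twist":0},{"jaw":0.35,"travel":[0,-0.001,0.053],"twist":0},{"jaw":0.35,"travel":[0,-0.001,0.053],"twist":0},{"jaw":0.35,"travel":[0,-0.001,0.053],"twist":0}]}}

```text
t: 2.6
eef_pos: [588.1, 75.1, 103.3]
tcp_rot: [-3.141, 0.002, -2.936]
ft_force: [0.3, 0.3, -0.1]
opening: 0.352
grip_force: 0.0
```

>>> {"api": "drive_tool", "payload": {"targets": [{"jaw":0.0,"travel":[0,0,0],"twist":0},{"jaw":0.0,"travel":[0,0,0],"twist":0},{"jaw":0.0,"travel":[0,0,0],"twist":0},{"jaw":0.0,"travel":[0,0,0],"twist":0},{"jaw":0.0,"travel":[0,0,0],"twist":0}]}}

```text
t: 3.02
eef_pos: [587.8, 75.0, 102.5]
tcp_rot: [-3.141, 0.002, -2.936]
ft_force: [-1.1, 0.2, 6.6]
opening: 0.095
grip_force: 32.1
```

```bash
cat > q.py <<'E'
from h import *
s=state();print(s["t"],s["eef_pos"].round(1),"yaw",s["tcp_rot"][2].round(4),"M",s["moment"].round(3),"F",s["ft_force"].round(1),"j6",s["joints"][5].round(3),s["opening"].round(3),s["grip_force"].round(1))
E
python3 q.py
```

```text
Traceback (most recent call last):
  File "q.py", line 2, in <module>
    s=state();print(s["t"],s["eef_pos"].round(1),"yaw",s["tcp_rot"][2].round(4),"M",s["moment"].round(3),"F",s["ft_force"].round(1),"j6",s["joints"][5].round(3),s["opening"].round(3),s["grip_force"].round(1))
                                                                                                                                                                 ^^^^^^^^^^^^^^^^^^
AttributeError: 'float' object has no attribute 'round'
```

>>> {"api": "drive_tool", "payload": {"targets": [{"jaw":0,"travel":[0,0,0.0001],"twist":0.12},{"jaw":0,"travel":[0,0,0.0002],"twist":0.24},{"jaw":0,"travel":[0,0,0.0002],"twist":0.36},{"jaw":0,"travel":[0,0,0.0003],"twist":0.48},{"jaw":0,"travel":[0,0,0.0004],"twist":0.6},{"jaw":0,"travel":[0,0,0.0005],"twist":0.72},{"jaw":0,"travel":[0,0,0.0005],"twist":0.84},{"jaw":0,"travel":[0,0,0.0006],"twist":0.96}]}}

```text
t: 3.68
eef_pos: [588.1, 75.5, 102.3]
tcp_rot: [3.14, 0.001, 2.381]
ft_force: [-1.3, 5.4, 9.9]
opening: 0.1
grip_force: 30.4
```

```bash
sed -i 's/s\["opening"\].round(3),s\["grip_force"\].round(1)/round(s["opening"],3),round(s["grip_force"],1)/' q.py; python3 q.py
```

```text
3.6833 [588.1  75.5 102.3] yaw 2.3814 M [0.87  0.317 0.308] F [-1.3  5.4  9.9] j6 -0.795 0.1 30.4
```

>>> {"api": "drive_tool", "payload": {"targets": [{"jaw":0,"travel":[0,0,0.0001],"twist":0.12},{"jaw":0,"travel":[0,0,0.0002],"twist":0.24},{"jaw":0,"travel":[0,0,0.0002],"twist":0.36},{"jaw":0,"travel":[0,0,0.0003],"twist":0.48},{"jaw":0,"travel":[0,0,0.0004],"twist":0.6},{"jaw":0,"travel":[0,0,0.0005],"twist":0.72},{"jaw":0,"travel":[0,0,0.0005],"twist":0.84},{"jaw":0,"travel":[0,0,0.0006],"twist":0.96}]}}

```text
t: 4.35
eef_pos: [588.6, 75.5, 101.7]
tcp_rot: [3.138, -0.001, 1.421]
ft_force: [1.4, 5.0, 8.9]
opening: 0.099
grip_force: 30.2
```

```bash
python3 q.py
```

```text
4.35 [588.6  75.5 101.7] yaw 1.4214 M [ 0.749 -0.272  0.245] F [1.4 5.  8.9] j6 0.165 0.099 30.2
```

>>> {"api": "drive_tool", "payload": {"targets": [{"jaw":0,"travel":[0,0,0.0001],"twist":0.1},{"jaw":0,"travel":[0,0,0.0002],"twist":0.2},{"jaw":0,"travel":[0,0,0.0002],"twist":0.2},{"jaw":0,"travel":[0,0,0.0002],"twist":0.2},{"jaw":0,"travel":[0,0,0.0002],"twist":0.2}]}}

```text
t: 4.77
eef_pos: [588.7, 75.5, 101.6]
tcp_rot: [3.138, -0.002, 1.227]
ft_force: [1.4, 4.0, 8.5]
opening: 0.099
grip_force: 30.1
```

```bash
python3 q.py
```

```text
4.7667 [588.7  75.5 101.6] yaw 1.2271 M [ 0.618 -0.218  0.198] F [1.4 4.  8.5] j6 0.359 0.099 30.1
```

Create q.py:
```python
from h import *
M=[]
for i in range(3):
    s=state();M.append(s["moment"][2]); read_camera("wrist")
print(s["t"],s["eef_pos"].round(1),"yaw",s["tcp_rot"][2].round(4),"Mz",np.round(M,3),"F",s["ft_force"].round(1),"j6",s["joints"][5].round(3),round(s["opening"],3),round(s["grip_force"],1))
```

```text
(no output)
```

>>> {"api": "drive_tool", "payload": {"targets": [{"jaw":0,"travel":[0,0,0.0001],"twist":0.08},{"jaw":0,"travel":[0,0,0.0001],"twist":0.16},{"jaw":0,"travel":[0,0,0.0001],"twist":0.16},{"jaw":0,"travel":[0,0,0.0001],"twist":0.16}]}}

```text
t: 5.1
eef_pos: [588.7, 75.5, 101.5]
tcp_rot: [3.138, -0.002, 1.067]
ft_force: [3.0, 4.2, 8.7]
opening: 0.097
grip_force: 30.1
```

```bash
python3 q.py
```

```text
5.2 [588.7  75.5 101.5] yaw 1.0672 Mz [0.262 0.235 0.259] F [1.5 4.2 8.6] j6 0.519 0.099 30.1
```

>>> {"api": "drive_tool", "payload": {"targets": [{"jaw":0,"travel":[0,0,0.0001],"twist":0.05},{"jaw":0,"travel":[0,0,0.0001],"twist":0.1},{"jaw":0,"travel":[0,0,0.0001],"twist":0.1},{"jaw":0,"travel":[0,0,0.0001],"twist":0.1}]}}

```text
t: 5.58
eef_pos: [588.9, 75.5, 101.4]
tcp_rot: [3.139, -0.003, 0.967]
ft_force: [2.8, 4.5, 7.9]
opening: 0.099
grip_force: 30.0
```

```bash
python3 q.py
```

```text
5.6833 [588.9  75.5 101.5] yaw 0.9672 Mz [0.239 0.191 0.208] F [2.2 3.6 7.9] j6 0.619 0.099 30.0
```

>>> {"api": "drive_tool", "payload": {"targets": [{"jaw":0,"travel":[0,0,0.0001],"twist":0.05},{"jaw":0,"travel":[0,0,0.0001],"twist":0.1},{"jaw":0,"travel":[0,0,0.0001],"twist":0.1},{"jaw":0,"travel":[0,0,0.0001],"twist":0.1}]}}

```text
t: 6.07
eef_pos: [588.9, 75.5, 101.4]
tcp_rot: [3.139, -0.003, 0.867]
ft_force: [2.1, 3.5, 8.9]
opening: 0.095
grip_force: 30.0
```

```bash
python3 q.py
```

```text
6.1667 [588.9  75.5 101.4] yaw 0.8673 Mz [0.28  0.313 0.259] F [2.4 3.8 9.1] j6 0.719 0.096 30.0
```

>>> {"api": "drive_tool", "payload": {"targets": [{"jaw":0,"travel":[0,0,0],"twist":0.03},{"jaw":0,"travel":[0,0,0],"twist":0.06},{"jaw":0,"travel":[0,0,0],"twist":0.06},{"jaw":0,"travel":[0,0,0],"twist":0.06}]}}

```text
t: 6.55
eef_pos: [588.9, 75.5, 101.4]
tcp_rot: [3.139, -0.004, 0.807]
ft_force: [2.6, 4.0, 8.7]
opening: 0.099
grip_force: 30.0
```

```bash
python3 q.py
```

```text
6.65 [588.9  75.5 101.3] yaw 0.8073 Mz [0.239 0.201 0.206] F [2.6 2.9 8.1] j6 0.779 0.096 30.0
```

>>> {"api": "drive_tool", "payload": {"targets": [{"jaw":0,"travel":[0,0,0.0001],"twist":0.05},{"jaw":0,"travel":[0,0,0.0001],"twist":0.1},{"jaw":0,"travel":[0,0,0.0001],"twist":0.1},{"jaw":0,"travel":[0,0,0.0001],"twist":0.1}]}}

```text
t: 7.03
eef_pos: [589.0, 75.4, 101.3]
tcp_rot: [3.139, -0.004, 0.707]
ft_force: [3.4, 3.3, 8.5]
opening: 0.097
grip_force: 30.0
```

```bash
python3 q.py
```

```text
7.1333 [589.   75.4 101.3] yaw 0.7073 Mz [0.309 0.271 0.265] F [2.8 3.7 8.4] j6 0.879 0.099 30.0
```

>>> {"api": "drive_tool", "payload": {"targets": [{"jaw":0,"travel":[0,0,0.0001],"twist":0.04},{"jaw":0,"travel":[0,0,0.0001],"twist":0.08},{"jaw":0,"travel":[0,0,0.0001],"twist":0.08},{"jaw":0,"travel":[0,0,0.0001],"twist":0.08}]}}

```text
t: 7.52
eef_pos: [589.0, 75.4, 101.3]
tcp_rot: [3.139, -0.004, 0.627]
ft_force: [2.6, 3.1, 9.0]
opening: 0.099
grip_force: 30.0
```

```bash
python3 q.py
```

```text
7.6167 [589.   75.4 101.2] yaw 0.6273 Mz [0.285 0.347 0.312] F [3.1 3.7 9.6] j6 0.959 0.096 30.0
```

>>> {"api": "drive_tool", "payload": {"targets": [{"jaw":0,"travel":[0,0,0],"twist":0.03},{"jaw":0,"travel":[0,0,0],"twist":0.06},{"jaw":0,"travel":[0,0,0],"twist":0.06},{"jaw":0,"travel":[0,0,0],"twist":0.06}]}}

```text
t: 8.0
eef_pos: [589.0, 75.3, 101.2]
tcp_rot: [3.139, -0.004, 0.567]
ft_force: [3.4, 2.2, 8.3]
opening: 0.099
grip_force: 30.0
```

```bash
python3 q.py
```

```text
8.1 [589.   75.3 101.2] yaw 0.5673 Mz [0.33  0.214 0.199] F [3.3 3.6 9. ] j6 1.019 0.1 30.0
```

>>> {"api": "drive_tool", "payload": {"targets": [{"jaw":0,"travel":[0,0,0.0001],"twist":0.04},{"jaw":0,"travel":[0,0,0.0001],"twist":0.08},{"jaw":0,"travel":[0,0,0.0001],"twist":0.08},{"jaw":0,"travel":[0,0,0.0001],"twist":0.08}]}}

```text
t: 8.48
eef_pos: [589.1, 75.3, 101.2]
tcp_rot: [3.14, -0.004, 0.487]
ft_force: [3.5, 2.4, 8.9]
opening: 0.099
grip_force: 30.0
```

```bash
sed -i 's/range(3)/range(5)/' q.py; python3 q.py
```

```text
8.6833 [589.1  75.3 101.2] yaw 0.4873 Mz [0.259 0.248 0.32  0.231 0.273] F [3.5 2.6 8.3] j6 1.099 0.102 30.0
```

>>> {"api": "drive_tool", "payload": {"targets": [{"jaw":0,"travel":[0,0,0.0001],"twist":0.04},{"jaw":0,"travel":[0,0,0.0001],"twist":0.08},{"jaw":0,"travel":[0,0,0.0001],"twist":0.08},{"jaw":0,"travel":[0,0,0.0001],"twist":0.08}]}}

```text
t: 9.07
eef_pos: [589.0, 75.2, 101.1]
tcp_rot: [3.14, -0.004, 0.407]
ft_force: [3.2, 1.4, 9.2]
opening: 0.095
grip_force: 30.0
```

```bash
python3 q.py
```

```text
9.2667 [589.   75.2 101.1] yaw 0.4073 Mz [0.245 0.245 0.25  0.247 0.242] F [ 3.   1.8 10. ] j6 1.179 0.099 30.0
```

>>> {"api": "drive_tool", "payload": {"targets": [{"jaw":0,"travel":[0,0,0.0001],"twist":0.04},{"jaw":0,"travel":[0,0,0.0001],"twist":0.08},{"jaw":0,"travel":[0,0,0.0001],"twist":0.08},{"jaw":0,"travel":[0,0,0.0001],"twist":0.08}]}}

```text
t: 9.65
eef_pos: [589.0, 75.2, 101.0]
tcp_rot: [3.14, -0.004, 0.327]
ft_force: [3.4, 2.3, 9.4]
opening: 0.1
grip_force: 30.0
```

```bash
python3 q.py
```

```text
9.85 [589.   75.2 101. ] yaw 0.3272 Mz [0.271 0.205 0.207 0.311 0.237] F [3.2 2.7 9.9] j6 1.259 0.097 30.0
```

>>> {"api": "drive_tool", "payload": {"targets": [{"jaw":0,"travel":[0,0,0],"twist":0.04},{"jaw":0,"travel":[0,0,0],"twist":0.08},{"jaw":0,"travel":[0,0,0],"twist":0.08},{"jaw":0,"travel":[0,0,0],"twist":0.08}]}}

```text
t: 10.23
eef_pos: [589.1, 75.2, 101.0]
tcp_rot: [3.141, -0.005, 0.247]
ft_force: [2.0, 1.4, 10.2]
opening: 0.097
grip_force: 30.3
```

```bash
python3 q.py;python3 - <<'E'
from h import *
import cv2
f=read_camera("wrist")["frame"][:,:,::-1]
cv2.imwrite("pics/w3.png",cv2.resize(f[170:290,180:340],(800,600)))
E
```

```text
10.4333 [589.1  75.2 101. ] yaw 0.2475 Mz [0.304 0.348 0.317 0.328 0.328] F [2.9 1.2 9. ] j6 1.339 0.099 30.3
```

View pics/w3.png

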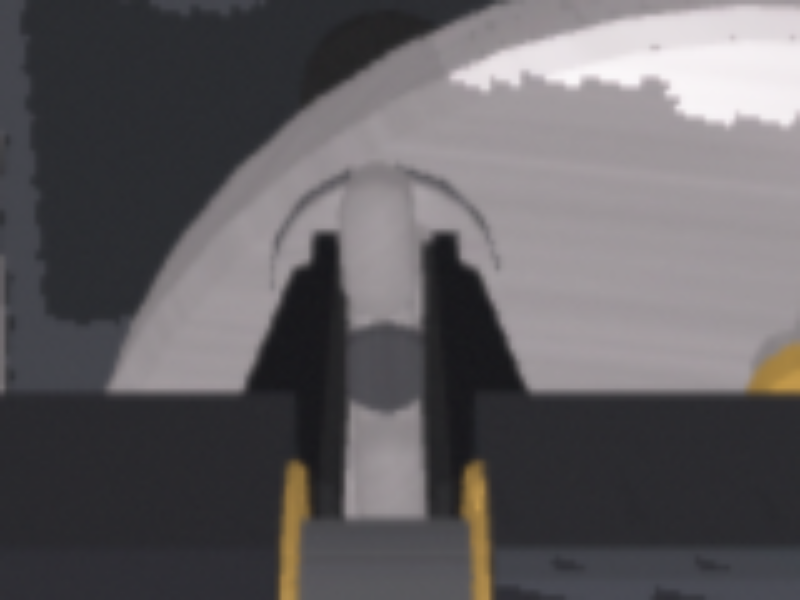

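The picture shows the wings held between the fingers, with the stud at (386,368). Torque is now clearly rising (0.33), so the nut is home. Small steps from here.

>>> {"api": "drive_tool", "payload": {"targets": [{"jaw":0,"travel":[0,0,0],"twist":0.02},{"jaw":0,"travel":[0,0,0],"twist":0.04},{"jaw":0,"travel":[0,0,0],"twist":0.05},{"jaw":0,"travel":[0,0,0],"twist":0.05}]}}

```text
t: 10.87
eef_pos: [589.1, 75.1, 101.0]
tcp_rot: [3.141, -0.005, 0.197]
ft_force: [2.7, 1.5, 8.9]
opening: 0.1
grip_force: 30.7
```

```bash
python3 q.py
```

```text
11.0667 [589.1  75.1 100.9] yaw 0.1978 Mz [0.458 0.498 0.446 0.539 0.45 ] F [2.7 1.4 9.5] j6 1.389 0.097 30.7
```

nut_1 is firm at about 0.47. Releasing, lifting, and going to nut_3, which faces it.

>>> {"api": "drive_tool", "payload": {"targets": [{"jaw":0.35,"travel":[0,0,0],"twist":0},{"jaw":0.35,"travel":[0,0,0],"twist":0},{"jaw":0.35,"travel":[0,0,0],"twist":0},{"jaw":0.35,"travel":[0,0,0],"twist":0},{"jaw":0.35,"travel":[0,0,-0.04],"twist":0},{"jaw":0.35,"travel":[0,0,-0.075],"twist":0},{"jaw":0.35,"travel":[0,0,-0.075],"twist":0},{"jaw":0.35,"travel":[0,0,-0.075],"twist":0}]}}

```text
t: 11.78
eef_pos: [588.0, 75.0, 176.1]
tcp_rot: [3.141, -0.003, 0.197]
ft_force: [-1.0, 0.1, -0.2]
opening: 0.346
grip_force: 0.0
```

>>> {"api": "drive_tool", "payload": {"targets": [{"jaw":0.35,"travel":[-0.026,0.022,0],"twist":-0.12},{"jaw":0.35,"travel":[-0.051,0.045,0],"twist":-0.24},{"jaw":0.35,"travel":[-0.077,0.067,0],"twist":-0.36},{"jaw":0.35,"travel":[-0.102,0.09,0],"twist":-0.48},{"jaw":0.35,"travel":[-0.128,0.112,0],"twist":-0.6},{"jaw":0.35,"travel":[-0.128,0.112,0],"twist":-0.72},{"jaw":0.35,"travel":[-0.128,0.112,0],"twist":-0.84},{"jaw":0.35,"travel":[-0.128,0.112,0],"twist":-0.96}]}}

```text
t: 12.45
eef_pos: [482.8, -60.4, 173.4]
tcp_rot: [-3.14, 0.0, 1.161]
ft_force: [-0.6, 0.4, 0.5]
opening: 0.35
grip_force: 0.0
```

>>> {"api": "drive_tool", "payload": {"targets": [{"jaw":0.35,"travel":[0,0,0],"twist":-0.12},{"jaw":0.35,"travel":[0,0,0],"twist":-0.24},{"jaw":0.35,"travel":[0,0,0],"twist":-0.36},{"jaw":0.35,"travel":[0,0,0],"twist":-0.48},{"jaw":0.35,"travel":[0,0,0],"twist":-0.6},{"jaw":0.35,"travel":[0,0,0],"twist":-0.72},{"jaw":0.35,"travel":[0,0,0],"twist":-0.84},{"jaw":0.35,"travel":[0,0,0],"twist":-0.96}]}}

```text
t: 13.12
eef_pos: [483.1, -59.8, 173.2]
tcp_rot: [-3.14, -0.002, 2.123]
ft_force: [0.2, -0.1, -0.6]
opening: 0.348
grip_force: 0.0
```

>>> {"api": "drive_tool", "payload": {"targets": [{"jaw":0.35,"travel":[0,0,0.02],"twist":-0.12},{"jaw":0.35,"travel":[0,0,0.02],"twist":-0.135},{"jaw":0.35,"travel":[0,0,0.02],"twist":-0.135},{"jaw":0.35,"travel":[0,0,0.02],"twist":-0.135},{"jaw":0.35,"travel":[0,0,0.02],"twist":-0.135}]}}

```text
t: 13.53
eef_pos: [483.8, -59.9, 154.7]
tcp_rot: [3.141, 0.0, 2.249]
ft_force: [0.5, 0.0, 0.2]
opening: 0.349
grip_force: 0.0
```

```bash
cat > look.py <<'E'
import sys,cv2
from h import *
n=sys.argv[1]
c=read_camera("wrist");f=c["frame"][:,:,::-1];s=state();e=s["eef_pos"]
print(s["t"],e.round(1),s["tcp_rot"].round(4),"Mz",s["moment"].round(3),"j",s["joints"].round(3))
p=proj(c,(e[0],e[1],118));print("below tcp @118 crop px",((p-[176,150])*5).round(0))
cv2.imwrite(f"pics/{n}.png",cv2.resize(f[150:270,176:336],(800,600),interpolation=cv2.INTER_CUBIC))
E
python3 look.py n3
```

```text
13.5833 [483.9 -59.9 154.8] [3.1412e+00 3.0000e-04 2.2496e+00] Mz [-0.061  0.012 -0.054] j [-0.259  0.377  1.958  0.     0.806 -0.938]
below tcp @118 crop px [401. 308.]
```

View pics/n3.png

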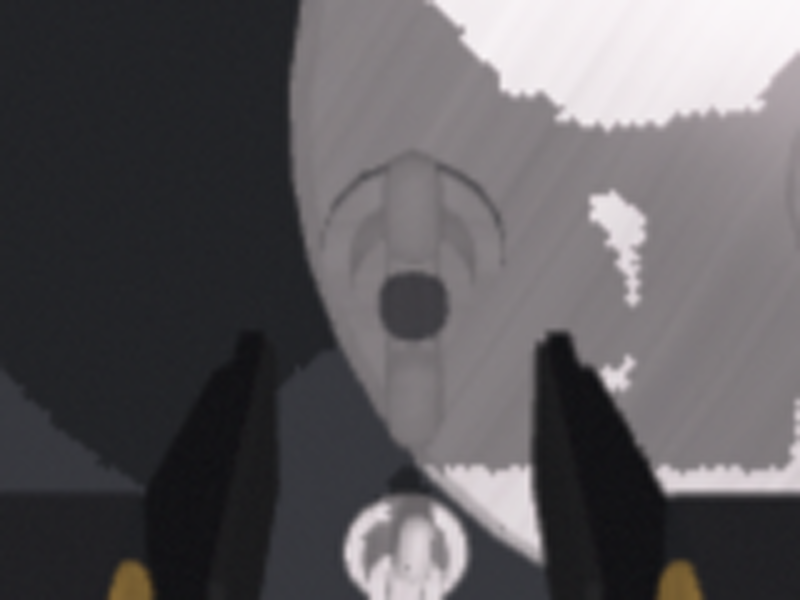

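Stud 3 is at (413,305) with the wings vertical at centre, about 1.5 mm toward tool +y. Descending, gripping and turning the safe 2.1 rad.

>>> {"api": "drive_tool", "payload": {"targets": [{"jaw":0.35,"travel":[0,0.0015,0.03],"twist":0},{"jaw":0.35,"travel":[0,0.0015,0.052],"twist":0},{"jaw":0.35,"travel":[0,0.0015,0.052],"twist":0},{"jaw":0.0,"travel":[0,0.0015,0.052],"twist":0},{"jaw":0.0,"travel":[0,0.0015,0.052],"twist":0},{"jaw":0.0,"travel":[0,0.0015,0.052],"twist":0},{"jaw":0.0,"travel":[0,0.0015,0.052],"twist":0},{"jaw":0.0,"travel":[0,0.0015,0.052],"twist":0}]}}

```text
t: 14.25
eef_pos: [485.1, -59.2, 103.4]
tcp_rot: [3.141, 0.001, 2.252]
ft_force: [-2.2, -1.5, 7.1]
opening: 0.095
grip_force: 30.0
```

>>> {"api": "drive_tool", "payload": {"targets": [{"jaw":0,"travel":[0,0,0.0001],"twist":0.12},{"jaw":0,"travel":[0,0,0.0002],"twist":0.24},{"jaw":0,"travel":[0,0,0.0002],"twist":0.36},{"jaw":0,"travel":[0,0,0.0003],"twist":0.48},{"jaw":0,"travel":[0,0,0.0004],"twist":0.6},{"jaw":0,"travel":[0,0,0.0005],"twist":0.72},{"jaw":0,"travel":[0,0,0.0005],"twist":0.84},{"jaw":0,"travel":[0,0,0.0006],"twist":0.96}]}}

```text
t: 14.92
eef_pos: [485.4, -59.2, 103.0]
tcp_rot: [3.139, 0.0, 1.287]
ft_force: [-0.9, -1.4, 9.9]
opening: 0.09
grip_force: 30.1
```

```bash
python3 q.py
```

```text
15.1167 [485.4 -59.1 103. ] yaw 1.2917 Mz [0.301 0.176 0.186 0.235 0.182] F [-1.5  1.5  9.7] j6 0.023 0.101 30.0
```

>>> {"api": "drive_tool", "payload": {"targets": [{"jaw":0,"travel":[0,0,0.0001],"twist":0.12},{"jaw":0,"travel":[0,0,0.0002],"twist":0.24},{"jaw":0,"travel":[0,0,0.0002],"twist":0.36},{"jaw":0,"travel":[0,0,0.0003],"twist":0.48},{"jaw":0,"travel":[0,0,0.0004],"twist":0.6},{"jaw":0,"travel":[0,0,0.0005],"twist":0.72},{"jaw":0,"travel":[0,0,0.0005],"twist":0.84},{"jaw":0,"travel":[0,0,0.0006],"twist":0.96}]}}

```text
t: 15.83
eef_pos: [485.6, -59.4, 102.5]
tcp_rot: [3.14, -0.002, 0.327]
ft_force: [-0.2, -2.2, 9.2]
opening: 0.099
grip_force: 30.1
```

>>> {"api": "drive_tool", "payload": {"targets": [{"jaw":0,"travel":[0,0,0.0001],"twist":0.12},{"jaw":0,"travel":[0,0,0.0002],"twist":0.24},{"jaw":0,"travel":[0,0,0.0002],"twist":0.34},{"jaw":0,"travel":[0,0,0.0002],"twist":0.34},{"jaw":0,"travel":[0,0,0.0002],"twist":0.34}]}}

```text
t: 16.25
eef_pos: [485.6, -59.5, 102.3]
tcp_rot: [3.14, -0.002, -0.008]
ft_force: [-1.7, -2.4, 8.8]
opening: 0.097
grip_force: 30.0
```

```bash
python3 q.py
```

```text
16.45 [485.6 -59.4 102.3] yaw -0.0077 Mz [0.245 0.185 0.2   0.241 0.2  ] F [-1.  -2.4  8.5] j6 1.322 0.094 30.0
```

>>> {"api": "drive_tool", "payload": {"targets": [{"jaw":0,"travel":[0,0,0.0001],"twist":0.06},{"jaw":0,"travel":[0,0,0.0001],"twist":0.12},{"jaw":0,"travel":[0,0,0.0001],"twist":0.12},{"jaw":0,"travel":[0,0,0.0001],"twist":0.12}]}}

```text
t: 16.83
eef_pos: [485.7, -59.5, 102.2]
tcp_rot: [3.141, -0.003, -0.128]
ft_force: [-0.9, -3.8, 9.5]
opening: 0.095
grip_force: 30.0
```

```bash
python3 q.py
```

```text
17.0333 [485.7 -59.5 102.2] yaw -0.1275 Mz [0.293 0.225 0.279 0.245 0.216] F [-1.3 -3.8  9.5] j6 1.442 0.094 30.0
```

>>> {"api": "drive_tool", "payload": {"targets": [{"jaw":0,"travel":[0,0,0.0001],"twist":0.05},{"jaw":0,"travel":[0,0,0.0001],"twist":0.1},{"jaw":0,"travel":[0,0,0.0001],"twist":0.1},{"jaw":0,"travel":[0,0,0.0001],"twist":0.1}]}}

```text
t: 17.42
eef_pos: [485.5, -59.5, 102.1]
tcp_rot: [3.141, -0.002, -0.228]
ft_force: [-2.9, -3.7, 10.4]
opening: 0.097
grip_force: 30.0
```

```bash
python3 q.py
```

```text
17.6167 [485.5 -59.5 102.1] yaw -0.2276 Mz [0.252 0.199 0.271 0.255 0.164] F [-2.1 -3.5  9.4] j6 1.542 0.095 30.0
```

>>> {"api": "drive_tool", "payload": {"targets": [{"jaw":0,"travel":[0,0,0.0001],"twist":0.06},{"jaw":0,"travel":[0,0,0.0001],"twist":0.11},{"jaw":0,"travel":[0,0,0.0001],"twist":0.11},{"jaw":0,"travel":[0,0,0.0001],"twist":0.11}]}}

```text
t: 18.0
eef_pos: [485.6, -59.6, 102.0]
tcp_rot: [3.141, -0.003, -0.338]
ft_force: [-1.0, -4.0, 10.8]
opening: 0.096
grip_force: 30.0
```

```bash
python3 q.py
```

```text
18.2 [485.6 -59.6 102.1] yaw -0.3376 Mz [0.194 0.251 0.211 0.21  0.239] F [-1.7 -2.9 10.8] j6 1.652 0.095 30.0
```

>>> {"api": "drive_tool", "payload": {"targets": [{"jaw":0,"travel":[0,0,0.0001],"twist":0.06},{"jaw":0,"travel":[0,0,0.0001],"twist":0.11},{"jaw":0,"travel":[0,0,0.0001],"twist":0.11},{"jaw":0,"travel":[0,0,0.0001],"twist":0.11}]}}

```text
t: 18.58
eef_pos: [485.6, -59.6, 102.0]
tcp_rot: [3.141, -0.003, -0.448]
ft_force: [-1.4, -4.4, 10.1]
opening: 0.094
grip_force: 30.0
```

```bash
python3 q.py
```

```text
18.7833 [485.6 -59.6 102. ] yaw -0.4475 Mz [0.219 0.198 0.222 0.225 0.26 ] F [-1.6 -4.3 11.5] j6 1.762 0.095 30.0
```

>>> {"api": "drive_tool", "payload": {"targets": [{"jaw":0,"travel":[0,0,0.0001],"twist":0.06},{"jaw":0,"travel":[0,0,0.0001],"twist":0.11},{"jaw":0,"travel":[0,0,0.0001],"twist":0.11},{"jaw":0,"travel":[0,0,0.0001],"twist":0.11}]}}

```text
t: 19.17
eef_pos: [485.6, -59.6, 101.9]
tcp_rot: [-3.142, -0.003, -0.557]
ft_force: [-2.2, -3.9, 9.9]
opening: 0.101
grip_force: 30.6
```

```bash
python3 q.py
```

```text
19.3667 [485.5 -59.6 101.9] yaw -0.557 Mz [0.469 0.462 0.441 0.391 0.365] F [-2.4 -4.2 10.7] j6 1.872 0.1 30.6
```

nut_3 is home at about 0.43. A small final nudge, release, then on to nut_2.

>>> {"api": "drive_tool", "payload": {"targets": [{"jaw":0,"travel":[0,0,0],"twist":0.015},{"jaw":0,"travel":[0,0,0],"twist":0.015},{"jaw":0,"travel":[0,0,0],"twist":0.015}]}}

```text
t: 19.67
eef_pos: [485.5, -59.6, 101.9]
tcp_rot: [-3.142, -0.003, -0.572]
ft_force: [-1.8, -4.3, 11.4]
opening: 0.098
grip_force: 30.7
```

```bash
python3 q.py
```

```text
19.8667 [485.6 -59.6 101.9] yaw -0.572 Mz [0.445 0.533 0.462 0.474 0.462] F [-1.8 -4.1 11.4] j6 1.887 0.098 30.7
```

>>> {"api": "drive_tool", "payload": {"targets": [{"jaw":0.35,"travel":[0,0,0],"twist":0},{"jaw":0.35,"travel":[0,0,0],"twist":0},{"jaw":0.35,"travel":[0,0,0],"twist":0},{"jaw":0.35,"travel":[0,0,0],"twist":0},{"jaw":0.35,"travel":[0,0,-0.04],"twist":0},{"jaw":0.35,"travel":[0,0,-0.072],"twist":0},{"jaw":0.35,"travel":[0,0,-0.072],"twist":0},{"jaw":0.35,"travel":[0,0,-0.072],"twist":0}]}}

```text
t: 20.58
eef_pos: [485.4, -59.0, 173.8]
tcp_rot: [-3.14, -0.003, -0.573]
ft_force: [-0.0, 0.4, -0.3]
opening: 0.348
grip_force: 0.0
```

```bash
python3 q.py
```

```text
20.7833 [484.4 -58.8 171.5] yaw -0.5732 Mz [ 0.006  0.011 -0.014  0.016  0.022] F [-0.9  0.1 -0.7] j6 1.888 0.348 0.0
```

>>> {"api": "drive_tool", "payload": {"targets": [{"jaw":0.35,"travel":[-0.019,-0.023,0],"twist":-0.12},{"jaw":0.35,"travel":[-0.038,-0.046,0],"twist":-0.24},{"jaw":0.35,"travel":[-0.057,-0.069,0],"twist":-0.36},{"jaw":0.35,"travel":[-0.0765,-0.0913,0],"twist":-0.48},{"jaw":0.35,"travel":[-0.0765,-0.0913,0],"twist":-0.6},{"jaw":0.35,"travel":[-0.0765,-0.0913,0],"twist":-0.72},{"jaw":0.35,"travel":[-0.0765,-0.0913,0],"twist":-0.84},{"jaw":0.35,"travel":[-0.0765,-0.0913,0],"twist":-0.96}]}}

```text
t: 21.5
eef_pos: [469.8, 59.5, 171.7]
tcp_rot: [-3.141, 0.001, 0.393]
ft_force: [-0.4, 0.3, 0.5]
opening: 0.349
grip_force: 0.0
```

>>> {"api": "drive_tool", "payload": {"targets": [{"jaw":0.35,"travel":[0,0,0],"twist":-0.12},{"jaw":0.35,"travel":[0,0,0],"twist":-0.24},{"jaw":0.35,"travel":[0,0,0],"twist":-0.36},{"jaw":0.35,"travel":[0,0,0],"twist":-0.48},{"jaw":0.35,"travel":[0,0,0],"twist":-0.6},{"jaw":0.35,"travel":[0,0,0],"twist":-0.72},{"jaw":0.35,"travel":[0,0,0],"twist":-0.84},{"jaw":0.35,"travel":[0,0,0],"twist":-0.96}]}}

```text
t: 22.17
eef_pos: [469.9, 59.2, 171.7]
tcp_rot: [-3.14, 0.0, 1.353]
ft_force: [0.2, -0.5, 0.8]
opening: 0.35
grip_force: 0.0
```

>>> {"api": "drive_tool", "payload": {"targets": [{"jaw":0.35,"travel":[0,0,0],"twist":-0.12},{"jaw":0.35,"travel":[0,0,0],"twist":-0.24},{"jaw":0.35,"travel":[0,0,0],"twist":-0.36},{"jaw":0.35,"travel":[0,0,0],"twist":-0.48},{"jaw":0.35,"travel":[0,0,0],"twist":-0.6},{"jaw":0.35,"travel":[0,0,0],"twist":-0.72},{"jaw":0.35,"travel":[0,0,0],"twist":-0.84},{"jaw":0.35,"travel":[0,0,0],"twist":-0.96}]}}

```text
t: 22.83
eef_pos: [469.8, 59.2, 171.7]
tcp_rot: [-3.14, -0.001, 2.313]
ft_force: [0.3, 0.6, 0.9]
opening: 0.344
grip_force: 0.0
```

>>> {"api": "drive_tool", "payload": {"targets": [{"jaw":0.35,"travel":[0,0,0],"twist":-0.12},{"jaw":0.35,"travel":[0,0,0],"twist":-0.24},{"jaw":0.35,"travel":[0,0,0],"twist":-0.36},{"jaw":0.35,"travel":[0,0,0],"twist":-0.48},{"jaw":0.35,"travel":[0,0,0.017],"twist":-0.6},{"jaw":0.35,"travel":[0,0,0.017],"twist":-0.72},{"jaw":0.35,"travel":[0,0,0.017],"twist":-0.84},{"jaw":0.35,"travel":[0,0,0.017],"twist":-0.96}]}}

```text
t: 23.5
eef_pos: [469.7, 59.2, 154.5]
tcp_rot: [3.141, -0.002, -3.01]
ft_force: [0.2, -0.4, -0.3]
opening: 0.35
grip_force: 0.0
```

>>> {"api": "drive_tool", "payload": {"targets": [{"jaw":0.35,"travel":[0,0,0],"twist":-0.12},{"jaw":0.35,"travel":[0,0,0],"twist":-0.12},{"jaw":0.35,"travel":[0,0,0],"twist":-0.12},{"jaw":0.35,"travel":[0,0,0],"twist":-0.12}]}}

```text
t: 23.83
eef_pos: [470.0, 59.2, 155.2]
tcp_rot: [3.141, -0.001, -2.9]
ft_force: [1.1, -0.6, 1.0]
opening: 0.349
grip_force: 0.0
```

```bash
python3 look.py n2
```

```text
23.8833 [470.1  59.2 155.3] [ 3.1414e+00 -5.0000e-04 -2.8997e+00] Mz [ 0.035 -0.006 -0.069] j [-0.014  0.359  1.988  0.     0.794 -1.827]
below tcp @118 crop px [401. 304.]
```

View pics/n2.png

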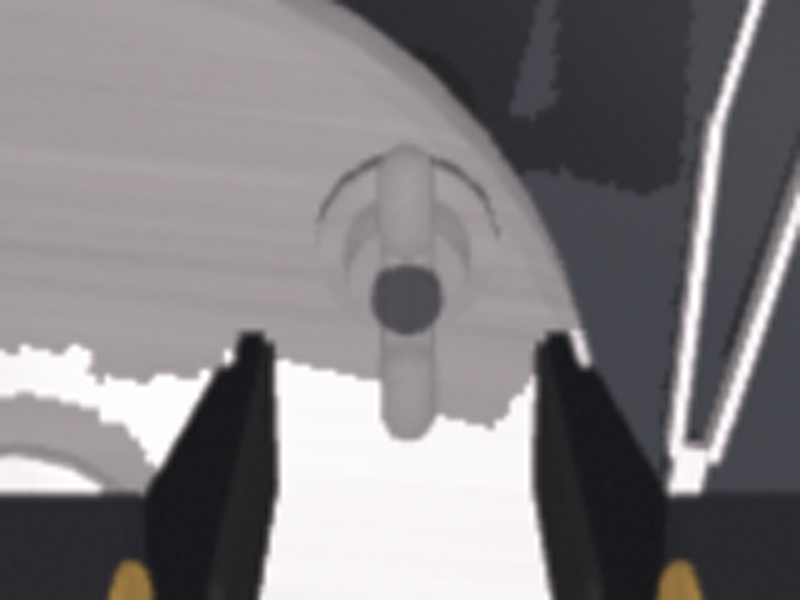

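Stud 2 is at (406,299) between the fingers (midline about 404), wings aligned. Gripping and turning.

>>> {"api": "drive_tool", "payload": {"targets": [{"jaw":0.35,"travel":[0,0.0005,0.03],"twist":0},{"jaw":0.35,"travel":[0,0.0005,0.053],"twist":0},{"jaw":0.35,"travel":[0,0.0005,0.053],"twist":0},{"jaw":0.0,"travel":[0,0.0005,0.053],"twist":0},{"jaw":0.0,"travel":[0,0.0005,0.053],"twist":0},{"jaw":0.0,"travel":[0,0.0005,0.053],"twist":0},{"jaw":0.0,"travel":[0,0.0005,0.053],"twist":0},{"jaw":0.0,"travel":[0,0.0005,0.053],"twist":0}]}}

```text
t: 24.55
eef_pos: [470.5, 59.7, 103.5]
tcp_rot: [-3.141, 0.002, -2.897]
ft_force: [-0.4, 0.9, 5.4]
opening: 0.092
grip_force: 30.0
```

>>> {"api": "drive_tool", "payload": {"targets": [{"jaw":0,"travel":[0,0,0.0001],"twist":0.12},{"jaw":0,"travel":[0,0,0.0002],"twist":0.24},{"jaw":0,"travel":[0,0,0.0002],"twist":0.36},{"jaw":0,"travel":[0,0,0.0003],"twist":0.48},{"jaw":0,"travel":[0,0,0.0004],"twist":0.6},{"jaw":0,"travel":[0,0,0.0005],"twist":0.72},{"jaw":0,"travel":[0,0,0.0005],"twist":0.84},{"jaw":0,"travel":[0,0,0.0006],"twist":0.96}]}}

```text
t: 25.22
eef_pos: [470.3, 59.1, 103.1]
tcp_rot: [3.141, 0.002, 2.422]
ft_force: [-2.8, -7.7, 12.4]
opening: 0.097
grip_force: 30.1
```

```bash
python3 q.py
```

```text
25.4167 [470.3  59.1 103.1] yaw 2.4273 Mz [0.246 0.193 0.224 0.211 0.183] F [-2.6 -7.6 10.5] j6 -0.869 0.096 30.1
```

>>> {"api": "drive_tool", "payload": {"targets": [{"jaw":0,"travel":[0,0,0.0001],"twist":0.12},{"jaw":0,"travel":[0,0,0.0002],"twist":0.24},{"jaw":0,"travel":[0,0,0.0002],"twist":0.36},{"jaw":0,"travel":[0,0,0.0003],"twist":0.48},{"jaw":0,"travel":[0,0,0.0004],"twist":0.6},{"jaw":0,"travel":[0,0,0.0005],"twist":0.72},{"jaw":0,"travel":[0,0,0.0005],"twist":0.84},{"jaw":0,"travel":[0,0,0.0006],"twist":0.96}]}}

```text
t: 26.13
eef_pos: [469.7, 59.0, 102.4]
tcp_rot: [3.141, 0.001, 1.462]
ft_force: [-5.5, -7.4, 13.4]
opening: 0.097
grip_force: 30.0
```

>>> {"api": "drive_tool", "payload": {"targets": [{"jaw":0,"travel":[0,0,0.0001],"twist":0.12},{"jaw":0,"travel":[0,0,0.0002],"twist":0.24},{"jaw":0,"travel":[0,0,0.0002],"twist":0.34},{"jaw":0,"travel":[0,0,0.0002],"twist":0.34},{"jaw":0,"travel":[0,0,0.0002],"twist":0.34}]}}

```text
t: 26.55
eef_pos: [469.5, 59.1, 102.2]
tcp_rot: [3.141, 0.001, 1.127]
ft_force: [-6.2, -7.6, 13.0]
opening: 0.095
grip_force: 30.0
```

```bash
python3 q.py
```

```text
26.75 [469.5  59.1 102.2] yaw 1.1276 Mz [0.212 0.225 0.218 0.203 0.257] F [-6.8 -8.3 12.7] j6 0.431 0.097 30.0
```

>>> {"api": "drive_tool", "payload": {"targets": [{"jaw":0,"travel":[0,0,0.0001],"twist":0.06},{"jaw":0,"travel":[0,0,0.0001],"twist":0.11},{"jaw":0,"travel":[0,0,0.0001],"twist":0.11},{"jaw":0,"travel":[0,0,0.0001],"twist":0.11}]}}

```text
t: 27.13
eef_pos: [469.4, 59.0, 102.1]
tcp_rot: [3.142, 0.001, 1.017]
ft_force: [-6.7, -7.5, 13.3]
opening: 0.096
grip_force: 30.0
```

```bash
python3 q.py
```

```text
27.3333 [469.3  59.  102.1] yaw 1.0177 Mz [0.242 0.239 0.219 0.228 0.207] F [-6.  -7.8 14. ] j6 0.541 0.095 30.0
```

>>> {"api": "drive_tool", "payload": {"targets": [{"jaw":0,"travel":[0,0,0],"twist":0.06},{"jaw":0,"travel":[0,0,0],"twist":0.11},{"jaw":0,"travel":[0,0,0],"twist":0.11},{"jaw":0,"travel":[0,0,0],"twist":0.11}]}}

```text
t: 27.72
eef_pos: [469.3, 59.1, 102.0]
tcp_rot: [-3.142, 0.001, 0.907]
ft_force: [-6.6, -8.1, 13.6]
opening: 0.097
grip_force: 30.0
```

```bash
python3 q.py
```

```text
27.9167 [469.3  59.1 102.1] yaw 0.9077 Mz [0.254 0.232 0.228 0.242 0.274] F [-7.1 -6.9 13.8] j6 0.651 0.095 30.0
```

>>> {"api": "drive_tool", "payload": {"targets": [{"jaw":0,"travel":[0,0,0],"twist":0.05},{"jaw":0,"travel":[0,0,0],"twist":0.1},{"jaw":0,"travel":[0,0,0],"twist":0.1},{"jaw":0,"travel":[0,0,0],"twist":0.1}]}}

```text
t: 28.3
eef_pos: [469.3, 59.1, 102.0]
tcp_rot: [3.141, 0.001, 0.807]
ft_force: [-6.2, -5.9, 12.5]
opening: 0.097
grip_force: 30.0
```

```bash
python3 q.py
```

```text
28.5 [469.3  59.1 102. ] yaw 0.8078 Mz [0.281 0.331 0.296 0.305 0.272] F [-6.5 -6.8 12.9] j6 0.75 0.097 30.0
```

>>> {"api": "drive_tool", "payload": {"targets": [{"jaw":0,"travel":[0,0,0],"twist":0.03},{"jaw":0,"travel":[0,0,0],"twist":0.06},{"jaw":0,"travel":[0,0,0],"twist":0.06},{"jaw":0,"travel":[0,0,0],"twist":0.06}]}}

```text
t: 28.88
eef_pos: [469.2, 59.1, 102.0]
tcp_rot: [3.142, 0.001, 0.748]
ft_force: [-7.3, -6.5, 12.2]
opening: 0.098
grip_force: 30.3
```

```bash
python3 q.py
```

```text
29.0833 [469.2  59.1 102. ] yaw 0.748 Mz [0.403 0.373 0.368 0.365 0.384] F [-6.7 -6.9 11.5] j6 0.81 0.099 30.3
```

>>> {"api": "drive_tool", "payload": {"targets": [{"jaw":0,"travel":[0,0,0],"twist":0.015},{"jaw":0,"travel":[0,0,0],"twist":0.035},{"jaw":0,"travel":[0,0,0],"twist":0.035},{"jaw":0,"travel":[0,0,0],"twist":0.035}]}}

```text
t: 29.47
eef_pos: [469.2, 59.1, 102.0]
tcp_rot: [3.141, 0.001, 0.713]
ft_force: [-6.8, -6.6, 11.9]
opening: 0.099
grip_force: 30.5
```

```bash
python3 q.py
```

```text
29.6667 [469.2  59.1 102. ] yaw 0.7131 Mz [0.469 0.474 0.462 0.474 0.473] F [-6.2 -6.  11.9] j6 0.845 0.098 30.5
```

nut_2 is firm at about 0.47. Release and go to nut_4.

>>> {"api": "drive_tool", "payload": {"targets": [{"jaw":0.35,"travel":[0,0,0],"twist":0},{"jaw":0.35,"travel":[0,0,0],"twist":0},{"jaw":0.35,"travel":[0,0,0],"twist":0},{"jaw":0.35,"travel":[0,0,0],"twist":0},{"jaw":0.35,"travel":[0,0,-0.04],"twist":0},{"jaw":0.35,"travel":[0,0,-0.074],"twist":0},{"jaw":0.35,"travel":[0,0,-0.074],"twist":0},{"jaw":0.35,"travel":[0,0,-0.074],"twist":0}]}}

```text
t: 30.38
eef_pos: [470.7, 59.8, 176.5]
tcp_rot: [3.139, -0.003, 0.712]
ft_force: [-0.2, 0.2, 0.1]
opening: 0.349
grip_force: 0.0
```

>>> {"api": "drive_tool", "payload": {"targets": [{"jaw":0.35,"travel":[0.006,0.028,0],"twist":-0.12},{"jaw":0.35,"travel":[0.012,0.055,0],"twist":-0.24},{"jaw":0.35,"travel":[0.017,0.083,0],"twist":-0.36},{"jaw":0.35,"travel":[0.023,0.11,0],"twist":-0.48},{"jaw":0.35,"travel":[0.029,0.138,0],"twist":-0.6},{"jaw":0.35,"travel":[0.035,0.166,0],"twist":-0.72},{"jaw":0.35,"travel":[0.035,0.166,0],"twist":-0.84},{"jaw":0.35,"travel":[0.035,0.166,0],"twist":-0.96}]}}

```text
t: 31.05
eef_pos: [605.3, -44.1, 172.8]
tcp_rot: [-3.139, -0.001, 1.676]
ft_force: [-0.7, -0.2, 0.0]
opening: 0.348
grip_force: 0.0
```

>>> {"api": "drive_tool", "payload": {"targets": [{"jaw":0.35,"travel":[0,0,0],"twist":-0.12},{"jaw":0.35,"travel":[0,0,0],"twist":-0.24},{"jaw":0.35,"travel":[0,0,0],"twist":-0.36},{"jaw":0.35,"travel":[0,0,0],"twist":-0.48},{"jaw":0.35,"travel":[0,0,0],"twist":-0.6},{"jaw":0.35,"travel":[0,0,0],"twist":-0.72},{"jaw":0.35,"travel":[0,0,0],"twist":-0.84},{"jaw":0.35,"travel":[0,0,0],"twist":-0.96}]}}

```text
t: 31.72
eef_pos: [604.5, -43.0, 173.4]
tcp_rot: [-3.141, -0.002, 2.638]
ft_force: [1.9, 0.1, 0.1]
opening: 0.353
grip_force: 0.0
```

>>> {"api": "drive_tool", "payload": {"targets": [{"jaw":0.35,"travel":[0,0,0],"twist":-0.12},{"jaw":0.35,"travel":[0,0,0],"twist":-0.24},{"jaw":0.35,"travel":[0,0,0],"twist":-0.36},{"jaw":0.35,"travel":[0,0,0.017],"twist":-0.48},{"jaw":0.35,"travel":[0,0,0.017],"twist":-0.6},{"jaw":0.35,"travel":[0,0,0.017],"twist":-0.72},{"jaw":0.35,"travel":[0,0,0.017],"twist":-0.82},{"jaw":0.35,"travel":[0,0,0.017],"twist":-0.82}]}}

```text
t: 32.38
eef_pos: [604.5, -43.0, 156.5]
tcp_rot: [3.14, -0.002, -2.827]
ft_force: [0.0, -0.1, 0.8]
opening: 0.351
grip_force: 0.0
```

```bash
python3 look.py n4b; python3 look.py n4c
```

```text
32.4333 [604.5 -43.  156.7] [ 3.1405e+00 -1.7000e-03 -2.8332e+00] Mz [0.035 0.034 0.02 ] j [-0.18   0.527  1.669  0.     0.948 -2.059]
below tcp @118 crop px [401. 301.]
32.4833 [604.6 -43.  157. ] [ 3.1407e+00 -1.4000e-03 -2.8349e+00] Mz [ 0.1    0.061 -0.02 ] j [-0.18   0.526  1.669  0.     0.948 -2.058]
below tcp @118 crop px [400. 301.]
```

View pics/n4c.png

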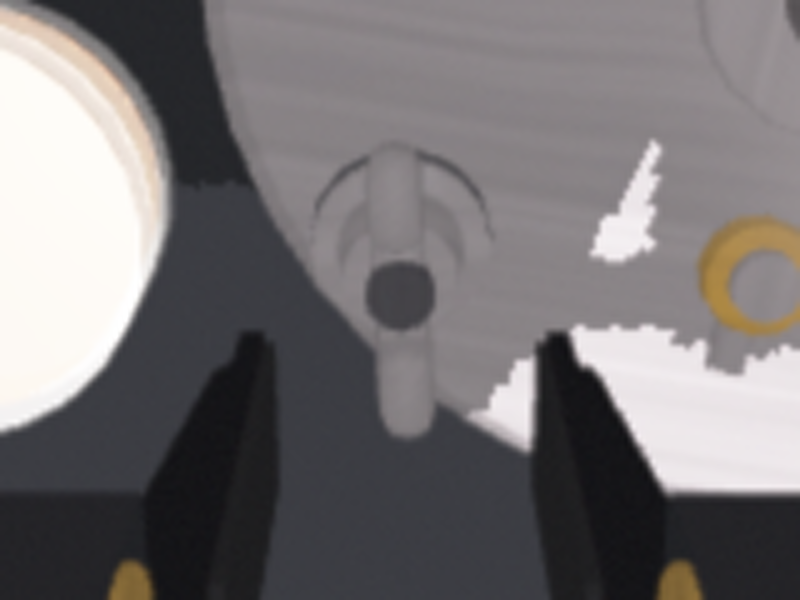

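Stud 4 is at (400,295), centred. The wings lean about 0.04 rad counter-clockwise, so correct that, then grip and turn.

>>> {"api": "drive_tool", "payload": {"targets": [{"jaw":0.35,"travel":[0,0,0.03],"twist":-0.04},{"jaw":0.35,"travel":[0,0,0.054],"twist":-0.04},{"jaw":0.35,"travel":[0,0,0.054],"twist":-0.04},{"jaw":0.0,"travel":[0,0,0.054],"twist":-0.04},{"jaw":0.0,"travel":[0,0,0.054],"twist":-0.04},{"jaw":0.0,"travel":[0,0,0.054],"twist":-0.04},{"jaw":0.0,"travel":[0,0,0.054],"twist":-0.04},{"jaw":0.0,"travel":[0,0,0.054],"twist":-0.04}]}}

```text
t: 33.15
eef_pos: [605.5, -43.3, 105.2]
tcp_rot: [-3.14, 0.002, -2.792]
ft_force: [0.6, -0.4, 3.1]
opening: 0.091
grip_force: 30.0
```

>>> {"api": "drive_tool", "payload": {"targets": [{"jaw":0,"travel":[0,0,0.0001],"twist":0.12},{"jaw":0,"travel":[0,0,0.0002],"twist":0.24},{"jaw":0,"travel":[0,0,0.0002],"twist":0.36},{"jaw":0,"travel":[0,0,0.0003],"twist":0.48},{"jaw":0,"travel":[0,0,0.0004],"twist":0.6},{"jaw":0,"travel":[0,0,0.0005],"twist":0.72},{"jaw":0,"travel":[0,0,0.0005],"twist":0.84},{"jaw":0,"travel":[0,0,0.0006],"twist":0.96}]}}

```text
t: 33.82
eef_pos: [605.4, -44.3, 104.9]
tcp_rot: [-3.141, 0.003, 2.526]
ft_force: [-3.0, -7.0, 8.7]
opening: 0.099
grip_force: 30.1
```

```bash
python3 q.py
```

```text
34.0167 [605.4 -44.4 104.9] yaw 2.5318 Mz [0.22  0.258 0.199 0.211 0.198] F [-2.4 -7.7  7.3] j6 -1.141 0.096 30.0
```

>>> {"api": "drive_tool", "payload": {"targets": [{"jaw":0,"travel":[0,0,0.0001],"twist":0.12},{"jaw":0,"travel":[0,0,0.0002],"twist":0.24},{"jaw":0,"travel":[0,0,0.0002],"twist":0.36},{"jaw":0,"travel":[0,0,0.0003],"twist":0.48},{"jaw":0,"travel":[0,0,0.0004],"twist":0.6},{"jaw":0,"travel":[0,0,0.0005],"twist":0.72},{"jaw":0,"travel":[0,0,0.0005],"twist":0.84},{"jaw":0,"travel":[0,0,0.0006],"twist":0.96}]}}

```text
t: 34.73
eef_pos: [604.5, -44.7, 104.2]
tcp_rot: [-3.141, 0.002, 1.566]
ft_force: [-8.3, -12.5, 11.0]
opening: 0.096
grip_force: 30.0
```

>>> {"api": "drive_tool", "payload": {"targets": [{"jaw":0,"travel":[0,0,0.0001],"twist":0.12},{"jaw":0,"travel":[0,0,0.0002],"twist":0.24},{"jaw":0,"travel":[0,0,0.0002],"twist":0.34},{"jaw":0,"travel":[0,0,0.0002],"twist":0.34},{"jaw":0,"travel":[0,0,0.0002],"twist":0.34}]}}

```text
t: 35.15
eef_pos: [604.2, -44.5, 104.0]
tcp_rot: [-3.141, 0.002, 1.232]
ft_force: [-8.2, -9.1, 9.9]
opening: 0.096
grip_force: 30.0
```

```bash
python3 q.py
```

```text
35.35 [604.2 -44.5 104. ] yaw 1.2323 Mz [0.235 0.179 0.177 0.205 0.228] F [-9.  -9.2 10.3] j6 0.159 0.097 30.0
```

>>> {"api": "drive_tool", "payload": {"targets": [{"jaw":0,"travel":[0,0,0.0001],"twist":0.06},{"jaw":0,"travel":[0,0,0.0001],"twist":0.11},{"jaw":0,"travel":[0,0,0.0001],"twist":0.11},{"jaw":0,"travel":[0,0,0.0001],"twist":0.11}]}}

```text
t: 35.73
eef_pos: [604.1, -44.4, 103.9]
tcp_rot: [-3.141, 0.002, 1.122]
ft_force: [-9.0, -9.3, 11.4]
opening: 0.096
grip_force: 30.0
```

```bash
python3 q.py
```

```text
35.9333 [604.1 -44.4 103.9] yaw 1.1223 Mz [0.269 0.198 0.251 0.22  0.202] F [-9.2 -8.9 10.4] j6 0.269 0.095 30.0
```

>>> {"api": "drive_tool", "payload": {"targets": [{"jaw":0,"travel":[0,0,0.0001],"twist":0.06},{"jaw":0,"travel":[0,0,0.0001],"twist":0.11},{"jaw":0,"travel":[0,0,0.0001],"twist":0.11},{"jaw":0,"travel":[0,0,0.0001],"twist":0.11}]}}

```text
t: 36.32
eef_pos: [604.0, -44.4, 103.8]
tcp_rot: [-3.141, 0.002, 1.012]
ft_force: [-9.6, -8.2, 12.1]
opening: 0.094
grip_force: 30.0
```

```bash
python3 q.py
```

```text
36.5167 [604.  -44.4 103.8] yaw 1.0124 Mz [0.2   0.237 0.206 0.23  0.268] F [-9.2 -9.8 10.8] j6 0.379 0.099 30.0
```

>>> {"api": "drive_tool", "payload": {"targets": [{"jaw":0,"travel":[0,0,0.0001],"twist":0.06},{"jaw":0,"travel":[0,0,0.0001],"twist":0.11},{"jaw":0,"travel":[0,0,0.0001],"twist":0.11},{"jaw":0,"travel":[0,0,0.0001],"twist":0.11}]}}

```text
t: 36.9
eef_pos: [603.9, -44.3, 103.8]
tcp_rot: [3.142, 0.002, 0.902]
ft_force: [-10.1, -7.5, 11.8]
opening: 0.104
grip_force: 30.0
```

```bash
python3 q.py
```

```text
37.1 [604.  -44.3 103.8] yaw 0.9024 Mz [0.316 0.336 0.297 0.252 0.262] F [-9.6 -7.5 11.7] j6 0.489 0.093 30.0
```

>>> {"api": "drive_tool", "payload": {"targets": [{"jaw":0,"travel":[0,0,0],"twist":0.03},{"jaw":0,"travel":[0,0,0],"twist":0.06},{"jaw":0,"travel":[0,0,0],"twist":0.06},{"jaw":0,"travel":[0,0,0],"twist":0.06}]}}

```text
t: 37.48
eef_pos: [604.0, -44.2, 103.7]
tcp_rot: [3.142, 0.002, 0.842]
ft_force: [-9.2, -7.9, 11.8]
opening: 0.094
grip_force: 30.0
```

```bash
python3 q.py
```

```text
37.6833 [603.9 -44.3 103.7] yaw 0.8423 Mz [0.251 0.216 0.25  0.29  0.158] F [-9.3 -7.1 12.6] j6 0.549 0.096 30.0
```

Not home yet (2.65 rad).

>>> {"api": "drive_tool", "payload": {"targets": [{"jaw":0,"travel":[0,0,0.0001],"twist":0.06},{"jaw":0,"travel":[0,0,0.0001],"twist":0.11},{"jaw":0,"travel":[0,0,0.0001],"twist":0.11},{"jaw":0,"travel":[0,0,0.0001],"twist":0.11}]}}

```text
t: 38.07
eef_pos: [603.8, -44.3, 103.7]
tcp_rot: [3.141, 0.002, 0.732]
ft_force: [-11.0, -8.2, 13.2]
opening: 0.098
grip_force: 30.0
```

```bash
python3 q.py
```

```text
38.2667 [603.8 -44.2 103.6] yaw 0.7323 Mz [0.181 0.154 0.215 0.222 0.198] F [-10.4  -7.2  12.9] j6 0.659 0.095 30.0
```

>>> {"api": "drive_tool", "payload": {"targets": [{"jaw":0,"travel":[0,0,0.0001],"twist":0.06},{"jaw":0,"travel":[0,0,0.0001],"twist":0.11},{"jaw":0,"travel":[0,0,0.0001],"twist":0.11},{"jaw":0,"travel":[0,0,0.0001],"twist":0.11}]}}

```text
t: 38.65
eef_pos: [603.8, -44.2, 103.6]
tcp_rot: [3.141, 0.002, 0.622]
ft_force: [-10.8, -7.2, 13.0]
opening: 0.097
grip_force: 29.9
```

```bash
python3 q.py
```

```text
38.85 [603.7 -44.2 103.6] yaw 0.6224 Mz [0.287 0.264 0.312 0.275 0.257] F [-9.7 -7.2 13.7] j6 0.769 0.097 29.9
```

>>> {"api": "drive_tool", "payload": {"targets": [{"jaw":0,"travel":[0,0,0],"twist":0.04},{"jaw":0,"travel":[0,0,0],"twist":0.07},{"jaw":0,"travel":[0,0,0],"twist":0.07},{"jaw":0,"travel":[0,0,0],"twist":0.07}]}}

```text
t: 39.23
eef_pos: [603.7, -44.2, 103.6]
tcp_rot: [3.141, 0.002, 0.552]
ft_force: [-11.3, -6.1, 12.5]
opening: 0.094
grip_force: 30.0
```

```bash
python3 q.py
```

```text
39.4333 [603.7 -44.1 103.5] yaw 0.5524 Mz [0.296 0.246 0.189 0.304 0.277] F [-10.8  -7.7  12.8] j6 0.839 0.09 30.0
```

>>> {"api": "drive_tool", "payload": {"targets": [{"jaw":0,"travel":[0,0,0],"twist":0.05},{"jaw":0,"travel":[0,0,0],"twist":0.09},{"jaw":0,"travel":[0,0,0],"twist":0.09},{"jaw":0,"travel":[0,0,0],"twist":0.09}]}}

```text
t: 39.82
eef_pos: [603.7, -44.1, 103.5]
tcp_rot: [3.141, 0.002, 0.462]
ft_force: [-10.2, -7.0, 12.7]
opening: 0.097
grip_force: 30.2
```

```bash
python3 q.py
```

```text
40.0167 [603.7 -44.1 103.5] yaw 0.4625 Mz [0.334 0.344 0.325 0.368 0.358] F [-10.6  -6.5  12.8] j6 0.929 0.095 30.2
```

Home, at about 0.345.

>>> {"api": "drive_tool", "payload": {"targets": [{"jaw":0,"travel":[0,0,0],"twist":0.02},{"jaw":0,"travel":[0,0,0],"twist":0.045},{"jaw":0,"travel":[0,0,0],"twist":0.045},{"jaw":0,"travel":[0,0,0],"twist":0.045}]}}

```text
t: 40.4
eef_pos: [603.7, -44.1, 103.5]
tcp_rot: [3.141, 0.002, 0.418]
ft_force: [-11.2, -6.5, 12.7]
opening: 0.097
grip_force: 30.5
```

```bash
python3 q.py
```

```text
40.6 [603.7 -44.  103.5] yaw 0.4178 Mz [0.415 0.499 0.453 0.486 0.473] F [-10.6  -6.   11.5] j6 0.974 0.097 30.5
```

nut_4 is firm at about 0.47. Release, lift clear, and check.

>>> {"api": "drive_tool", "payload": {"targets": [{"jaw":0.35,"travel":[0,0,0],"twist":0},{"jaw":0.35,"travel":[0,0,0],"twist":0},{"jaw":0.35,"travel":[0,0,0],"twist":0},{"jaw":0.35,"travel":[0,0,0],"twist":0},{"jaw":0.35,"travel":[0,0,-0.04],"twist":0},{"jaw":0.35,"travel":[0,0,-0.08],"twist":0},{"jaw":0.35,"travel":[0,0,-0.1],"twist":0},{"jaw":0.35,"travel":[0,0,-0.1],"twist":0}]}}

```text
t: 41.32
eef_pos: [606.7, -43.2, 207.1]
tcp_rot: [3.137, -0.007, 0.417]
ft_force: [-0.5, 0.5, -0.1]
opening: 0.352
grip_force: 0.0
```

>>> {"api": "drive_tool", "payload": {"targets": [{"jaw":0.35,"travel":[0,0,0],"twist":0},{"jaw":0.35,"travel":[0,0,0],"twist":0},{"jaw":0.35,"travel":[0,0,0],"twist":0},{"jaw":0.35,"travel":[0,0,0],"twist":0}]}}

```text
t: 41.65
eef_pos: [604.5, -43.0, 200.8]
tcp_rot: [-3.14, 0.002, 0.417]
ft_force: [0.2, -0.0, 0.3]
opening: 0.35
grip_force: 0.0
```

```bash
python3 q.py; python3 -c "
from cell import job_done
print(job_done())"
```

```text
41.85 [604.8 -43.1 201.5] yaw 0.4168 Mz [-0.036  0.012  0.021 -0.046 -0.025] F [ 0.3 -0.5  0.3] j6 0.974 0.35 0.0
the job is handed in; nothing more can be done
None
```

I tightened all four wing nuts in the order 1, 3, 2, 4, each home and firm at about 0.47 N m by the wrist reading, let go of the holder, and handed the job in at about 42 s; I did not check the cover's seating by camera.

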